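# Winter car things onto the hallway dowel boards

### The job

Get the car things ready for a frosty morning: lay the ice scraper flat on the long dowel board and the torch on the short dowel board, each centred with its middle between the four dowels, and stand the de-icer can upright on the square dowel board, centred between its four dowels. Last of all, once those three are in place, lower the car key gently into the glass ring bowl so that it lies on the bowl's floor; do not drop it. Leave the bottle opener and the LED switch as they are.

Things in the scene. Friction and masses are not known exactly. Their poses are not given: they have to be found in the camera images.
- scraper_mid (a point): Ice scraper, loose, lying flat on the shelf, 0.12 kg or so. Black plastic handle along its x, 136 mm long (x -80 to +56), 24 mm wide (y), 18 mm high; a translucent whitish blade 85 mm wide, 8 mm thick, at x +56 to +96. The point is in the handle, near the centre of mass, half-way up (9 mm above its underside); z up. Grip the handle here across its 24 mm.
- torch_mid (a point): Small aluminium pocket torch, loose, lying on its side along its x, 112 mm long, about 0.14 kg. Round barrel 25 mm diameter; six-sided head (x +30 to +56) and tail cap (x -56 to -42), 30 mm across flats, so it does not roll. The point is on the axis at mid-length, 15 mm above the surface it lies on. Grip the barrel here across its 25 mm.
- deicer_mid (a point): De-icer spray can, loose, standing upright, 50 mm diameter, straight to 115 mm, with a narrower white cap, 143 mm high in all, about 0.28 kg. The point is on its axis 70 mm above its underside; z up.
- car_key_mid (a point): Car key: a black plastic fob with three round buttons and a small steel ring, loose, lying flat, about 0.06 kg. Fob 60 mm long (x), 34 mm wide (y), 16 mm high; the ring reaches to x +45. The point is the centre of the fob, 8 mm above its underside; z up. Grip across the 34 mm.
- long_rack_bed (a point): Long dowel board, for the scraper: fixed cherry board 220 mm (x) by 90 mm (y), 12 mm thick. The point is the centre of its top face, 12 mm above the shelf; z up. Four upright dowels of 10 mm diameter, 28 mm tall above the board, stand at x +-34, y +-25 mm; the thing lies along x between them (40 mm clear), either end first.
- short_rack_bed (a point): Short dowel board, for the torch: fixed cherry board 130 mm (x) by 90 mm (y), 12 mm thick. The point is the centre of its top face, 12 mm above the shelf; z up. Four dowels as on the long board, at x +-34, y +-25 mm; the thing lies along x between them (40 mm clear), either end first.
- square_rack_bed (a point): Square dowel board, for the can: fixed cherry board 90 by 90 mm, 12 mm thick. The point is the centre of its top face, 12 mm above the shelf; z up. Four dowels of 10 mm diameter, 28 mm tall, stand at x +-30, y +-30 mm; the can stands in the middle.
- ring_bowl_floor (a point): Round clear glass bowl, fixed, 148 mm across the rim, 30 mm high, 4 mm wall; its flat inner floor is about 115 mm across. The point is the centre of the inner floor, 5 mm above the shelf.
- opener_mid (a point): Steel bottle opener, loose, lying flat, about 115 mm long (x), 40 mm wide at its ring end, 6 mm thick. Not part of the job: leave it where it is. The point is near its middle, 3 mm up.
- led_switch (a joint): Toggle switch of the shelf's LED strip, a 30 mm lever on a small white block out at the left end of the shelf, beyond the boards. 0 rad as it stands at the start, up to 1 rad thrown over. Leave it alone.
Things that resemble listed ones, but are neither listed nor needed, are in the scene too. There is more than one size of the part that bears car_key_mid; the job needs the middle-sized.

How it is judged:
On the way, in this order (a step that is already met when the one before it is completed fails the run):
1. the scraper, the torch and the can are each in place on their own dowel board, the key not yet in the bowl (x of scraper_mid in the frame of long_rack_bed between -0.02 and 0.02 m and y of scraper_mid in the frame of long_rack_bed between -0.014 and 0.014 m and z of scraper_mid in the frame of long_rack_bed between 0.003 and 0.015 m and angle between the x axis of scraper_mid and the x axis of long_rack_bed, either way round below 0.3 rad and angle between each of scraper_mid, deicer_mid's own z axis and vertical below 0.12 rad and x of torch_mid in the frame of short_rack_bed between -0.02 and 0.02 m and y of torch_mid in the frame of short_rack_bed between -0.014 and 0.014 m and z of torch_mid in the frame of short_rack_bed between 0.009 and 0.021 m and angle between the x axis of torch_mid and the x axis of short_rack_bed, either way round below 0.3 rad and horizontal distance between deicer_mid and square_rack_bed below 0.015 m and z of deicer_mid in the frame of square_rack_bed between 0.064 and 0.076 m), for 0.2 s.
2. then the car key lies in the glass bowl (horizontal distance between car_key_mid and ring_bowl_floor below 0.035 m and angle between car_key_mid's own z axis and vertical below 0.35 rad and z of car_key_mid in the frame of ring_bowl_floor between 0.002 and 0.018 m), for 0.2 s.
At the end, for the whole second after the job is handed in: Scraper and torch rest on their boards within 20 mm of centre lengthwise, 14 mm across, 0.3 rad (scraper flat within 0.12 rad); can on the square board within 15 mm, upright within 0.12 rad; key on the bowl floor within 35 mm of centre, tilt under 0.35 rad; all released, under 20 mm/s (all of step 1 and all of step 2 and linear speed of each of scraper, torch, deicer, car_key below 0.02 m/s and contact force between each of scraper, torch, deicer, car_key and the fingers below 0.05 N); the robot touches nothing.
It fails at once if the bottle opener is moved by more than 25 mm (distance of opener_mid from where it was at the start of the episode above 0.025 m).
It fails at once if the LED switch is thrown (value of joint led_switch above 0.3 rad).
It fails at once if the key is dropped into the bowl (falls free at over 0.8 m/s, about 30 mm of fall) (horizontal distance between car_key_mid and ring_bowl_floor below 0.07 m and linear speed of car_key above 0.8 m/s and contact force between car_key and the fingers below 0.05 N).
It also fails if it takes over 128 s, if anything falls off the work surface, if the arm or the gripper's body presses on something with over 40 N, if the wrist force passes 120 N, or if a joint passes its speed limit or range.

### The arm

A 6-joint arm with a two-finger parallel gripper is mounted at the origin on the work surface. World frame = base frame: x ahead of the robot, y to its left, z up, the work surface at z = 0. Lengths are in m, angles in rad, forces in N, time in s.
With the tool pointing down it reaches from about 0.3 to 0.775 m from the base axis. Payload 14.6 kg.
Tool frame: the origin (TCP) lies between the finger pads; the fingertips stand 17 mm ahead of it and the grasp point (between the pads) lies 2 mm behind it; z points along the fingers, x is the direction in which the jaws open and shut, and the axes are right-handed (so a half turn about z gives the same grasp; the last joint's range is limited). The gripper opens to 85 mm and grips with 20 to 120 N. Pads are 22 mm wide; open, the fingers measure 114 mm over their backs; the gripper's body (76 mm by 85 mm) begins 54 mm behind the grasp point. The pads swing forward as they close: fully open they stand 13 mm farther back than shut.
Start: joints at [-1.181, 0.3, 1.521, -0, 1.321, -0.067], TCP at [0.243, -0.494, 0.217] pointing down, gripper open.
Joint ranges: [-3.03, 3.03], [-0.79, 2.21], [0.23, 2.52], [-1.04, 4.18], [0, 3.07], [-2.55, 2.55]. Speed limits (rad/s): [2.22, 2.22, 2.57, 3.14, 3.14, 3.14].

### API

Orientations are given as a 3x3 rotation matrix whose columns are the frame's x, y, z axes.
In Python, from cell import * gives the robot as it stands.
- The arm moves only by the tool jog_arm, never from a script. Its argument "rows" is text: rows parted by semicolons, each of 5 numbers parted by spaces: the opening, from -1 (shut) to 1 (fully open), then the shift along the tool's x, y, z in cm, then the turn about the tool's z in rad. In form: grip dx dy dz twist; .... A call has 1 to 12 rows; each row is the pose to reach, as a shift and turn from the pose measured when the call began, along the tool's axes at that moment; what a row does not reach only later rows make up. A row lasts 1/12 s, in which the tool goes at most 41.7 mm and 7.16 degrees, less where a joint would pass 70% of its speed; a pose out of reach is approached as far as the arm can. A call with a gripper value outside its range is refused whole. The fingers move at their own pace and stop on an object; the grip force is fixed at half the most. Time passes only in rows, so rows that repeat a pose let the fingers close. It gives the time, the measured TCP pose, the force and the opening at its end, in the units of the state.
- observe(): the state, without advancing time (a new reading comes with each control period).
- capture(name): name is "scene" or "top"; returns a dict with "frame" (480x640x3 uint8, red, green, blue), "camera_matrix" (3x3 intrinsics, pixels), "D" ([k1, k2, p1, p2, k3] as OpenCV has them; the pictures are not rectified), "camera_from_world" (4x4, takes a point from world to camera coordinates). Camera axes: x right, y down, z forward; pixel columns grow to the right and rows downward; lengths in m; the calibration is good to about 2 mm. A picture is of the moment at which its call begins. There is no depth.
- close_job(): hands the job in, once; it reports no verdict.
The state is a dict: "time_s": time; "qpos": joint angles; "qvel": joint speeds; "joint_torque": joint torques, N m; "ee_pos": TCP position; "eef_rot": TCP orientation; "wrist_force": force on the tool from outside, world axes, zero at the start; "torque": the same for the moment, N m; "grip_width": finger opening in m.
Only numpy, scipy, OpenCV 4.12 (cv2) and the standard library are available. Lean on these libraries where they do the work, as an engineer would, in place of code of your own. Each camera call takes 0.05 s, during which the arm holds its last target. There are 200 camera calls.

## Working session

There is one attempt and no reset: what is moved stays moved. The work goes in short steps, Python scripts to look and compute and a tool call to move; the robot and the scene stay as the last step left them, time stands still between calls to the robot, and variables do not carry over. Pictures are saved under pics/ and viewed, about 12 in all and at most 16, crops included, and the job is handed in when it is done.

Besides the shell and the picture viewer there is one more tool, called as name(argument=value, ...), one argument or row to a line, values as JSON. jog_arm: Moves the arm, as the interface text tells. Its arguments: {"type":"object","properties":{"rows":{"type":"string"}},"required":["rows"]}

```bash
mkdir -p pics; ls; cat > h.py <<'E'
from cell import *
import numpy as np, cv2
def cap(n,name=None):
    c=capture(n)
    if name: cv2.imwrite(f'pics/{name}.png',c['frame'][:,:,::-1])
    return c
def ray(c,uv,z):
    K=np.array(c['camera_matrix']);D=np.array(c['D']);T=np.array(c['camera_from_world'])
    p=cv2.undistortPoints(np.array(uv,float).reshape(-1,1,2),K,D).reshape(-1,2)
    R=T[:3,:3];o=-R.T@T[:3,3]
    d=np.c_[p,np.ones(len(p))]@R
    return o+d*((z-o[2])/d[:,2])[:,None]
def proj(c,P):
    T=np.array(c['camera_from_world'])
    return cv2.projectPoints(np.array(P,float).reshape(-1,1,3),cv2.Rodrigues(T[:3,:3])[0],T[:3,3],np.array(c['camera_matrix']),np.array(c['D']))[0].reshape(-1,2)
E
python3 - <<'E'
from h import *
for n in('scene','top'):
    c=cap(n,n+'0');T=np.array(c['camera_from_world']);print(n,-T[:3,:3].T@T[:3,3],T[:3,:3].round(2).tolist(),c['camera_matrix'])
print(observe())
E
```

```text
pics
scene [ 1.5586925  -0.05887358  1.01408863] [[0.13, 0.99, 0.01], [0.65, -0.08, -0.76], [-0.75, 0.11, -0.65]] [[589.25923471   0.         310.24612287]
 [  0.         589.25923471 243.85633302]
 [  0.           0.           1.        ]]
top [0.34483703 0.11234659 1.36586205] [[-0.01, -1.0, 0.01], [-0.99, 0.01, -0.1], [0.1, -0.01, -1.0]] [[607.07809456   0.         312.08142471]
 [  0.         607.07809456 234.78435368]
 [  0.           0.           1.        ]]
{'time_s': 0.1, 'qpos': array([-1.18059917e+00,  3.00427596e-01,  1.52148914e+00,  2.79171348e-05,
        1.32069159e+00, -6.65817539e-02]), 'qvel': array([ 0.00053579, -0.00170765, -0.00108081, -0.00056647,  0.00073585,
        0.00059569]), 'joint_torque': array([ 2.31558501e-03, -5.44370091e+01, -3.62367833e+01, -1.20443167e-05,
        3.00135565e-03,  1.20382910e-05]), 'ee_pos': array([ 0.24251576, -0.4934129 ,  0.21688408]), 'eef_rot': array([[ 4.41053151e-01, -8.97480912e-01, -3.61315152e-04],
       [-8.97480415e-01, -4.41053289e-01,  9.49613211e-04],
       [-1.01161897e-03, -9.45566270e-05, -9.99999484e-01]]), 'wrist_force': array([-0.22594273,  0.38749896,  0.14856754]), 'torque': array([-0.03010366, -0.02295865, -0.00069621]), 'grip_width': 0.08547515967327415}
```

View pics/scene0.png

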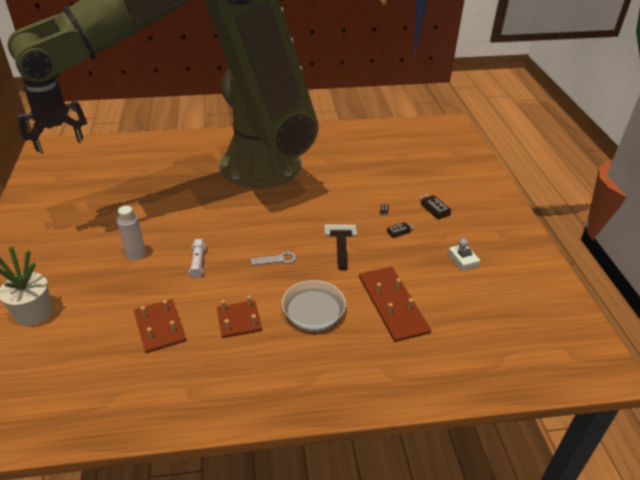

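View pics/top0.png

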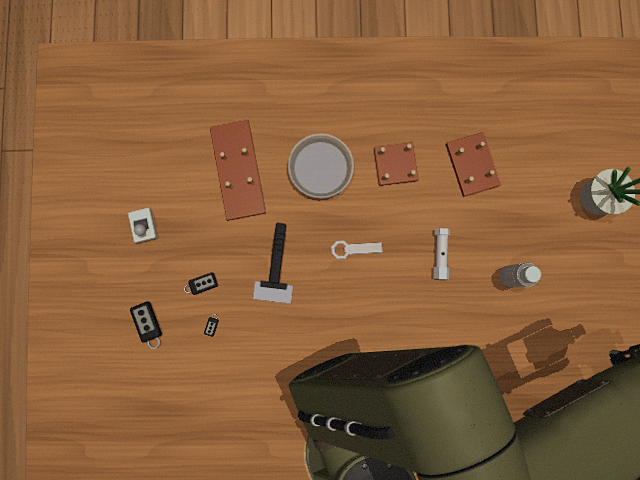

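The top view shows the long board at (238,170), the bowl at (320,167), the square board at (396,164) and the short board at (473,164). The scraper handle is at (278,255), the torch at (442,254), the can at about (520,276), the opener at (357,249) and the middle key at (203,284). The switch is at (142,225).

```bash
cat > m.py <<'E'
from h import *
def blob(c,roi,f,z,name,show=True):
    x0,y0,x1,y1=roi; im=cv2.cvtColor(c['frame'],cv2.COLOR_RGB2HSV).astype(int)[y0:y1,x0:x1]
    m=f(im[...,0],im[...,1],im[...,2]).astype(np.uint8)
    m=cv2.morphologyEx(m,cv2.MORPH_CLOSE,np.ones((3,3)))
    cs=cv2.findContours(m,0,2)[0]
    k=max(cs,key=cv2.contourArea).reshape(-1,2)+[x0,y0]
    P=ray(c,k,z)[:,:2]; r=cv2.minAreaRect((P*1000).astype(np.float32))
    b=cv2.boxPoints(r);e=max((b[1]-b[0],b[2]-b[1]),key=np.linalg.norm)
    print(name,'ctr',np.round(r[0],1),'size',np.round(r[1],1),'long axis deg',round(float(np.degrees(np.arctan2(e[1],e[0])))%180,1),'px',k.mean(0).round());return k
E
python3 - <<'E'
from m import *
c=cap('top')
im=cv2.cvtColor(c['frame'],cv2.COLOR_RGB2HSV)
for n,p in dict(lb=(240,200),table=(300,220),sq=(396,170),torch=(442,240),handle=(278,250),blade=(270,293),key=(192,286),can=(512,276),cap=(531,274),bowl=(320,167),opener=(370,248)).items(): print(n,im[p[1],p[0]])
red=lambda h,s,v:((h<7)|(h>172))&(s>110)&(v>60)
for n,r in dict(long=(200,110,275,230),square=(365,135,425,192),short=(440,125,505,202)).items(): blob(c,r,red,.012,n)
blob(c,(260,215,295,289),lambda h,s,v:v<70,.016,'handle')
blob(c,(240,275,300,310),lambda h,s,v:s<80,.008,'blade')
blob(c,(425,220,460,290),lambda h,s,v:s<60,.02,'torch')
blob(c,(516,255,550,295),lambda h,s,v:(s<60)&(v>170),.143,'cap')
blob(c,(495,255,550,295),lambda h,s,v:(s<70),.115,'can')
blob(c,(180,265,222,300),lambda h,s,v:(v<70),.014,'key')
blob(c,(275,120,365,210),lambda h,s,v:(s<90),.03,'bowl')
blob(c,(325,235,390,265),lambda h,s,v:(s<60),.005,'opener')
s=cv2.resize(c['frame'][100:350,120:560],None,fx=1.8,fy=1.8,interpolation=cv2.INTER_CUBIC);cv2.imwrite('pics/crop0.png',s[:,:,::-1])
E
```

```text
lb [  8 148 148]
table [ 14 150 151]
sq [  8 143 148]
torch [ 60   8 191]
handle [15 39 26]
blade [150   6 163]
key [171  71  36]
can [ 11  48 106]
cap [ 51   9 188]
bowl [174  17 153]
opener [ 14  23 185]
long ctr [517.6 288.4] size [6.8 0. ] long axis deg 89.2 px [228. 219.]
square ctr [592.6 -68. ] size [0. 0.] long axis deg 0.0 px [386. 184.]
short ctr [ 569.9 -243. ] size [0. 0.] long axis deg 0.0 px [463. 193.]
handle ctr [434.1 188.7] size [ 57.7 145.1] long axis deg 179.4 px [276. 260.]
blade ctr [362.4 190.1] size [85.8 59.3] long axis deg 82.7 px [273. 288.]
torch ctr [ 433.  -186.1] size [ 33.7 114.8] long axis deg 176.6 px [441. 254.]
cap ctr [ 380.9 -346.3] size [29.1 30.6] long axis deg 177.3 px [533. 273.]
can ctr [ 380.2 -329.2] size [85.2 47.8] long axis deg 88.9 px [520. 273.]
key ctr [373.7 346.3] size [33.9 60.4] long axis deg 108.4 px [203. 284.]
bowl ctr [632.5  80.1] size [145.7 145.9] long axis deg 179.3 px [320. 166.]
opener ctr [445.4   1.6] size [114.8  38.3] long axis deg 89.2 px [352. 249.]
```

View pics/crop0.png

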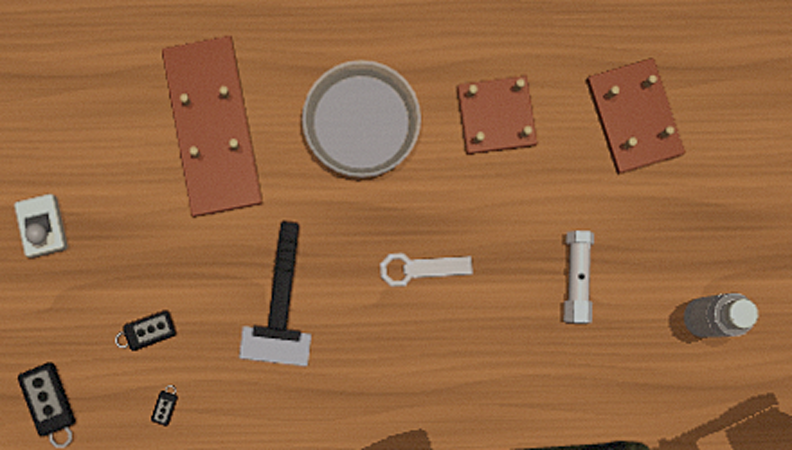

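The crop is clear: the key's ring end is at the left (crop 121,341), the scraper's blade points to the robot, and the dowel tops are visible.

```bash
python3 - <<'E'
from m import *
c=cap('top')
red=lambda h,s,v:(h<=10)&(s>100)&(v>80)
im=cv2.cvtColor(c['frame'],cv2.COLOR_RGB2HSV).astype(int)
for n,r in dict(long=(200,110,275,230),square=(365,135,425,192),short=(440,125,505,202)).items():
    blob(c,r,red,.012,n)
    x0,y0,x1,y1=r;s=im[y0:y1,x0:x1]
    m=((s[...,0]>14)&(s[...,2]>165)&(s[...,1]<140)).astype(np.uint8)
    N,l,st,ce=cv2.connectedComponentsWithStats(m)
    o=[i for i in range(1,N) if st[i,4]>=5]
    P=ray(c,ce[o]+[x0,y0],.040)[:,:2]*1000
    print(' dowels',P.round(1).tolist(),'mean',P.mean(0).round(1),st[o,4])
blob(c,(262,215,292,279),lambda h,s,v:v<75,.018,'handle')
blob(c,(245,282,300,312),lambda h,s,v:(s<60)&(v>120),.008,'blade')
print(ray(c,[[280,224],[274,289]],.018))
E
```

```text
long ctr [631.1 269.1] size [219.8  90.2] long axis deg 10.2 px [237. 169.]
 dowels [[670.0, 251.1], [661.3, 300.5], [603.6, 238.5], [594.8, 287.7]] mean [632.4 269.4] [13 12 13 11]
square ctr [640.5 -91.8] size [89.6 89.9] long axis deg 96.8 px [396. 162.]
 dowels [[674.6, -118.2], [667.7, -59.0], [615.1, -125.1], [608.6, -66.3]] mean [641.5 -92.1] [12 13 13 13]
short ctr [ 637.4 -267.7] size [130.3  92.5] long axis deg 15.7 px [473. 164.]
 dowels [[678.0, -284.4], [663.8, -236.7], [612.6, -303.3], [598.6, -256.1]] mean [ 638.2 -270.1] [12 13 10 13]
handle ctr [444.1 179.4] size [ 24.3 124.4] long axis deg 172.3 px [277. 248.]
blade ctr [352.6 191.3] size [85.7 39.2] long axis deg 83.9 px [273. 292.]
[[0.50394818 0.17247117 0.018     ]
 [0.35937911 0.18713131 0.018     ]]
```

```bash
cat > go.py <<'E'
import sys
from h import *
def go(*ts):
    s=observe();R=s['eef_rot'];p=s['ee_pos'];a0=np.degrees(np.arctan2(R[1,0],R[0,0]))
    print('t',round(s['time_s'],2),'p',(p*1000).round(1),'a',a0.round(1),'w',round(s['grip_width']*1000,1),'F',s['wrist_force'].round(1),'tilt',np.degrees(np.arccos(-R[2,2])).round(2))
    for x,y,z,a in ts:
        tw=np.radians((a0-a+180)%360-180); d=R.T@(np.array([x,y,z])/1000-p)*100
        print((x,y,z,a),'->',d.round(2),'tw',tw.round(3))
if __name__=='__main__': go(*[tuple(map(float,v.split(','))) for v in sys.argv[1:]])
E
python3 go.py 381,-346,217,-63.8 381,-346,100,-63.8
```

```text
t 0.2 p [ 242.5 -493.5  217.1] a -63.8 w 85.3 F [ 0.2 -0.3 -0.1] tilt 0.04
(381.0, -346.0, 217.0, -63.8) -> [-7.130e+00 -1.893e+01  1.000e-02] tw -0.0
(381.0, -346.0, 100.0, -63.8) -> [ -7.12 -18.93  11.71] tw -0.0
```

jog_arm(
  rows="1 -1.4 -3.8 0 0; 1 -2.8 -7.6 0 0; 1 -4.2 -11.4 0 0; 1 -5.7 -15.1 0 0; 1 -7.1 -18.9 0 0; 1 -7.1 -18.9 0 0; 1 -7.1 -18.9 0 0",
)

```text
time_s: 0.78
ee_pos: [0.3819, -0.345, 0.2171]
eef_rot: [[0.444, -0.896, -0.0], [-0.896, -0.444, 0.001], [-0.001, -0.0, -1.0]]
wrist_force: [-0.5, -0.6, -0.3]
grip_width: 0.0857
```

```bash
python3 - <<'E'
from go import *
go((381,-346,100,-63.8))
c=cap('scene');x=c['frame'][140:320,40:280];cv2.imwrite('pics/s1.png',cv2.resize(x,None,fx=3,fy=3,interpolation=2)[:,:,::-1])
print(proj(c,[[.381,-.346,.143],[.381,-.346,.115],[.381,-.346,0]]).round()-[40,140])
E
```

```text
t 0.78 p [ 381.9 -345.   217.1] a -63.6 w 85.7 F [-0.5 -0.6 -0.3] tilt 0.04
(381, -346, 100, -63.8) -> [ 0.05  0.13 11.71] tw 0.003
[[ 84.  70.]
 [ 86.  79.]
 [ 94. 114.]]
```

View pics/s1.png

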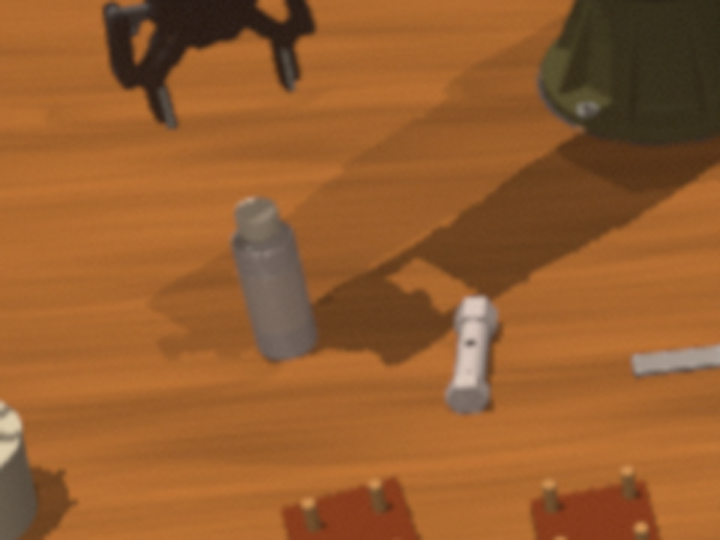

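The can stands between the fingers, with the cap at (257,205) and the base at (287,343) in the crop. That agrees with my estimate to within about 2 px, so I descend and grip.

jog_arm(
  rows="1 0 0 3 0; 1 0 0 6 0; 1 0 0 9 0; 1 0 0 11.7 0; 1 0 0 11.7 0; -1 0 0 11.7 0; -1 0 0 11.7 0; -1 0 0 11.7 0; -1 0 0 11.7 0; -1 0 0 11.7 0; -1 0 0 11.7 0; -1 0 0 11.7 0",
)

```text
time_s: 1.83
ee_pos: [0.3824, -0.3473, 0.1041]
eef_rot: [[0.443, -0.897, 0.004], [-0.897, -0.443, -0.004], [0.005, -0.002, -1.0]]
wrist_force: [-3.3, 5.5, 28.6]
grip_width: 0.0347
```

```bash
python3 go.py 641,-92,200,-63.6 641,-92,116,-63.6
```

```text
t 1.83 p [ 382.4 -347.3  104.1] a -63.7 w 34.7 F [-3.3  5.5 28.6] tilt 0.32
(641.0, -92.0, 200.0, -63.6) -> [-11.4  -34.5   -9.59] tw -0.002
(641.0, -92.0, 116.0, -63.6) -> [-11.44 -34.49  -1.19] tw -0.002
```

```bash
python3 - <<'E'
from go import *
go((381,-346,100,-63.8))
c=cap('scene');x=c['frame'][140:300,60:220];a=cv2.resize(x,(500,500),interpolation=2)
t=cap('top');b=cv2.resize(t['frame'][200:360,480:640],(300,300),interpolation=2)
o=np.zeros((500,800,3),np.uint8);o[:,:500]=a;o[:300,500:]=b
cv2.imwrite('pics/s2.png',o[:,:,::-1])
E
```

```text
t 1.83 p [ 382.4 -347.3  104.1] a -63.7 w 34.7 F [-3.3  5.5 28.6] tilt 0.32
(381, -346, 100, -63.8) -> [-0.18  0.07  0.41] tw 0.001
```

View pics/s2.png

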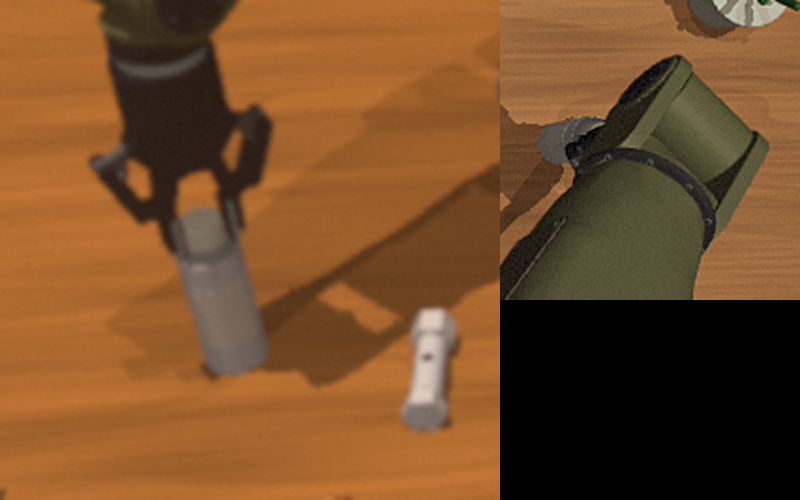

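The picture shows the fingers closed around the cap, with the tips on the can's shoulder, because they began to close before the descent had settled. I'll open, go lower, settle and then grip.

jog_arm(
  rows="-1 0 0 -0.5 0; 1 0 0 -1.5 0; 1 0 0 -1.5 0; 1 0 0 -1.5 0; 1 0 0 -1.5 0; 1 0 0 -1.5 0; 1 0 0 -1.5 0; 1 0 0 -1.5 0",
)

```text
time_s: 2.6
ee_pos: [0.3823, -0.3471, 0.1187]
eef_rot: [[0.443, -0.897, 0.004], [-0.897, -0.443, -0.003], [0.005, -0.002, -1.0]]
wrist_force: [-0.6, -0.7, 1.0]
grip_width: 0.0853
```

```bash
python3 - <<'E'
from go import *
go((381,-346,96,-63.7))
c=cap('scene');x=c['frame'][140:300,60:220];cv2.imwrite('pics/s3.png',cv2.resize(x,(500,500),interpolation=2)[:,:,::-1])
print(proj(c,[[.381,-.346,.143],[.381,-.346,.115],[.381,-.346,0]]).round()-[60,140])
E
```

```text
t 2.6 p [ 382.3 -347.1  118.7] a -63.7 w 85.3 F [-0.6 -0.7  1. ] tilt 0.28
(381, -346, 96, -63.7) -> [-0.17  0.07  2.27] tw -0.001
[[ 64.  70.]
 [ 66.  79.]
 [ 74. 114.]]
```

View pics/s3.png

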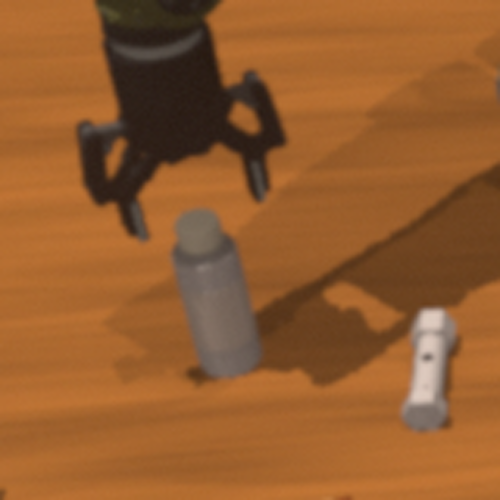

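```bash
python3 - <<'E'
from go import *
c=cap('scene');s=observe();j=s['eef_rot'][:,0];p=s['ee_pos']
for z in (.10,.115,.13,.145):
  q=np.array([p[0],p[1],z]); print(z,((proj(c,[q+.05*j,q-.05*j])-[60,140])*3.125).round().tolist())
E
```

```text
0.1 [[145.0, 284.0], [268.0, 241.0]]
0.115 [[141.0, 269.0], [265.0, 226.0]]
0.13 [[137.0, 254.0], [262.0, 211.0]]
0.145 [[132.0, 238.0], [258.0, 196.0]]
```

Projection puts the open fingertips about 26 mm above the reported TCP height, and stopping on the shoulder agrees with that. I'll go down by sight in steps, watching the force.

jog_arm(
  rows="1 -0.1 0 1.5 0; 1 -0.1 0 3 0; 1 -0.1 0 4 0; 1 -0.1 0 4.3 0; 1 -0.1 0 4.3 0; 1 -0.1 0 4.3 0; 1 -0.1 0 4.3 0",
)

```text
time_s: 3.28
ee_pos: [0.3823, -0.3467, 0.0766]
eef_rot: [[0.443, -0.897, 0.005], [-0.897, -0.443, -0.004], [0.006, -0.002, -1.0]]
wrist_force: [-0.0, -0.5, 0.6]
grip_width: 0.0853
```

```bash
python3 - <<'E'
from go import *
go((381,-346,96,-63.7))
c=cap('scene');x=c['frame'][140:300,60:220];cv2.imwrite('pics/s4.png',cv2.resize(x,(500,500),interpolation=2)[:,:,::-1])
s=observe();j=s['eef_rot'][:,0];p=s['ee_pos']
for z in (.085,.1,.115):
  q=np.array([p[0],p[1],z]); print(z,((proj(c,[q+.05*j,q-.05*j])-[60,140])*3.125).round().tolist())
E
```

```text
t 3.28 p [ 382.3 -346.7   76.6] a -63.7 w 85.3 F [-0.  -0.5  0.6] tilt 0.36
(381, -346, 96, -63.7) -> [-0.11  0.09 -1.94] tw -0.0
0.085 [[150.0, 299.0], [272.0, 256.0]]
0.1 [[146.0, 284.0], [269.0, 241.0]]
0.115 [[141.0, 269.0], [266.0, 226.0]]
```

View pics/s4.png

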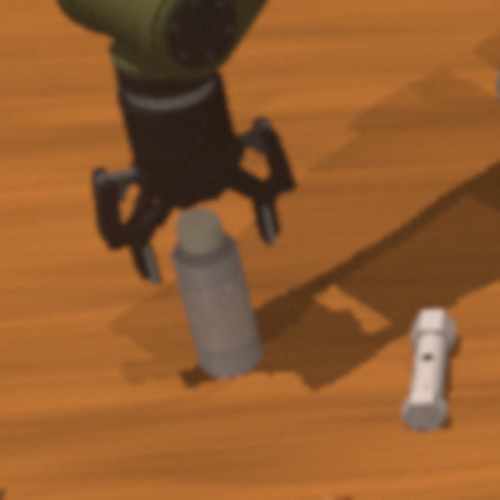

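The tips are now at (155,282) and (270,242), about z 0.10, straddling the can below its shoulder without contact. I close now.

jog_arm(
  rows="-1 0 0 0 0; -1 0 0 0 0; -1 0 0 0 0; -1 0 0 0 0; -1 0 0 0 0; -1 0 0 0 0; -1 0 0 0 0; -1 0 0 0 0",
)

```text
time_s: 4.0
ee_pos: [0.3826, -0.347, 0.0773]
eef_rot: [[0.443, -0.897, 0.006], [-0.897, -0.443, -0.005], [0.007, -0.003, -1.0]]
wrist_force: [-0.5, 0.5, 5.7]
grip_width: 0.0479
```

```bash
python3 go.py 641,-92,150,-63.6 641,-92,100,-63.6
```

```text
t 4.0 p [ 382.6 -347.    77.3] a -63.7 w 47.9 F [-0.5  0.5  5.7] tilt 0.44
(641.0, -92.0, 150.0, -63.6) -> [-11.38 -34.47  -7.27] tw -0.002
(641.0, -92.0, 100.0, -63.6) -> [-11.42 -34.46  -2.27] tw -0.002
```

jog_arm(
  rows="-1 0 0 -2 0; -1 0 0 -4.5 0; -1 0 0 -7.3 0; -1 0 0 -7.3 0",
)

```text
time_s: 4.33
ee_pos: [0.3835, -0.3479, 0.1551]
eef_rot: [[0.443, -0.897, 0.01], [-0.897, -0.443, -0.01], [0.014, -0.005, -1.0]]
wrist_force: [0.0, -0.5, -1.7]
grip_width: 0.0484
```

jog_arm(
  rows="-1 -1.2 -3.4 0 0; -1 -2.4 -6.9 0 0; -1 -3.5 -10.3 0 0; -1 -4.6 -13.8 0 0; -1 -5.7 -17.2 0 0; -1 -6.8 -20.7 0 0; -1 -8 -24.1 0 0; -1 -9.1 -27.6 0 0; -1 -10.2 -31 0 0; -1 -11.4 -34.4 0 0; -1 -11.4 -34.4 0 0; -1 -11.4 -34.4 0 0",
)

```text
time_s: 5.33
ee_pos: [0.6418, -0.0919, 0.1536]
eef_rot: [[0.445, -0.896, 0.008], [-0.896, -0.445, -0.01], [0.013, -0.003, -1.0]]
wrist_force: [-0.6, -0.7, -3.1]
grip_width: 0.0484
```

```bash
python3 - <<'E'
from go import *
go((641,-92,90.5,-63.7))
c=cap('scene');cv2.imwrite('pics/s5.png',cv2.resize(c['frame'][180:360,150:330],(600,600),interpolation=2)[:,:,::-1])
p=observe()['ee_pos']
b=p[2]-.0773
print(b,((proj(c,[[*p[:2],b],[*p[:2],b+.143],[.641,-.092,.012]])-[150,180])*3.333).round().tolist())
E
```

```text
t 5.33 p [641.8 -91.9 153.6] a -63.6 w 48.4 F [-0.6 -0.7 -3.1] tilt 0.75
(641, -92, 90.5, -63.7) -> [-0.1   0.1   6.31] tw 0.002
0.07659569313302288 [[284.0, 390.0], [267.0, 227.0], [292.0, 456.0]]
```

View pics/s5.png

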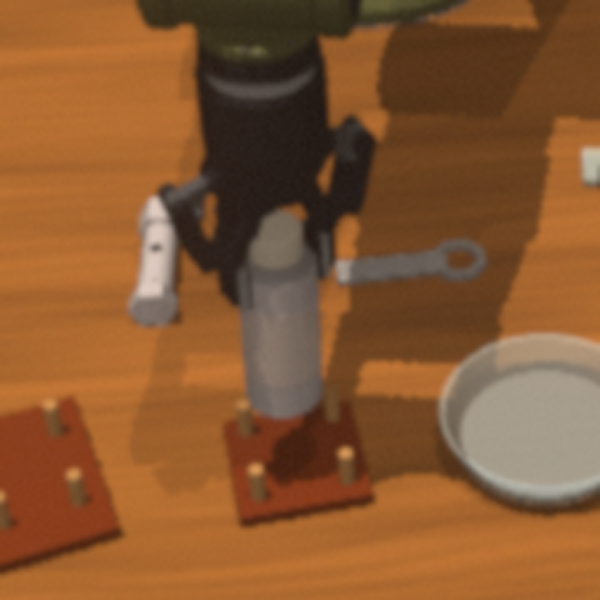

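The can hangs over the square board with its base centre at about (284,392). The board's dowel centre is at (294,431), and the two agree once the heights are allowed for. The can leans by about 3°, so I lower it until it is seated.

jog_arm(
  rows="-1 -0.2 0 2 0; -1 -0.2 0 4 0; -1 -0.2 0 5 0; -1 -0.2 0 5.6 0; -1 -0.2 0 6 0; -1 -0.2 0 6.3 0; -1 -0.2 0 6.4 0; -1 -0.2 0 6.4 0",
)

```text
time_s: 6.05
ee_pos: [0.6411, -0.092, 0.0904]
eef_rot: [[0.443, -0.896, 0.009], [-0.896, -0.444, -0.01], [0.013, -0.004, -1.0]]
wrist_force: [0.4, 0.5, -2.1]
grip_width: 0.0482
```

jog_arm(
  rows="-1 0 0 0.1 0; -1 0 0 0.2 0; -1 0 0 0.3 0; -1 0 0 0.3 0",
)

```text
time_s: 6.38
ee_pos: [0.642, -0.092, 0.0894]
eef_rot: [[0.443, -0.896, 0.012], [-0.896, -0.443, -0.011], [0.015, -0.006, -1.0]]
wrist_force: [-1.6, 1.8, 9.4]
grip_width: 0.0481
```

Seated, with 9 N upward. I release and rise.

jog_arm(
  rows="1 0 0 0 0; 1 0 0 0 0; 1 0 0 0 0; 1 0 0 0 0; 1 0 0 0 0; 1 0 0 0 0; 1 0 0 -3 0; 1 0 0 -6 0; 1 0 0 -9 0; 1 0 0 -11 0; 1 0 0 -11 0",
)

```text
time_s: 7.3
ee_pos: [0.6421, -0.0911, 0.2047]
eef_rot: [[0.443, -0.896, 0.02], [-0.896, -0.444, -0.012], [0.019, -0.012, -1.0]]
wrist_force: [-0.3, -0.3, 1.7]
grip_width: 0.0852
```

```bash
python3 go.py 433,-186,150,-93.4 433,-186,20,-93.4
```

```text
t 7.3 p [642.1 -91.1 204.7] a -63.7 w 85.2 F [-0.3 -0.3  1.7] tilt 1.32
(433.0, -186.0, 150.0, -93.4) -> [-0.87 23.01  5.17] tw 0.519
(433.0, -186.0, 20.0, -93.4) -> [-1.12 23.17 18.17] tw 0.519
```

jog_arm(
  rows="1 -0.1 3.5 0 0.09; 1 -0.3 7 0 0.17; 1 -0.4 10.5 0 0.26; 1 -0.6 14 1 0.35; 1 -0.7 17.5 3 0.43; 1 -0.9 21 5 0.52; 1 -1 23 8 0.52; 1 -1 23.1 11 0.52; 1 -1 23.1 13.5 0.52; 1 -1 23.1 14.5 0.52; 1 -1 23.1 14.5 0.52; 1 -1 23.1 14.5 0.52",
)

```text
time_s: 8.3
ee_pos: [0.4338, -0.1863, 0.0571]
eef_rot: [[-0.06, -0.998, 0.019], [-0.998, 0.06, -0.012], [0.011, -0.02, -1.0]]
wrist_force: [0.7, -0.3, 0.7]
grip_width: 0.0857
```

```bash
python3 - <<'E'
from go import *
go((433,-186,-8,-93.4))
c=cap('scene');cv2.imwrite('pics/s6.png',cv2.resize(c['frame'][170:350,120:300],(600,600),interpolation=2)[:,:,::-1])
s=observe();j=s['eef_rot'][:,0];p=s['ee_pos']
for z in (.07,.085,.1):
  q=np.array([p[0],p[1],z]); print(z,((proj(c,[q+.05*j,q-.05*j])-[120,170])*3.333).round().tolist())
print(((proj(c,[[.433,-.186,.015],[.376,-.183,.015],[.49,-.189,.015],[.641,-.092,.155]])-[120,170])*3.333).round().tolist())
E
```

```text
t 8.3 p [ 433.8 -186.3   57.1] a -93.5 w 85.7 F [ 0.7 -0.3  0.7] tilt 1.31
(433, -186, -8, -93.4) -> [-0.1   0.21  6.51] tw -0.001
0.07 [[177.0, 241.0], [315.0, 237.0]]
0.085 [[175.0, 226.0], [313.0, 222.0]]
0.1 [[172.0, 210.0], [311.0, 206.0]]
[[256.0, 293.0], [261.0, 244.0], [251.0, 346.0], [376.0, 337.0]]
```

View pics/s6.png

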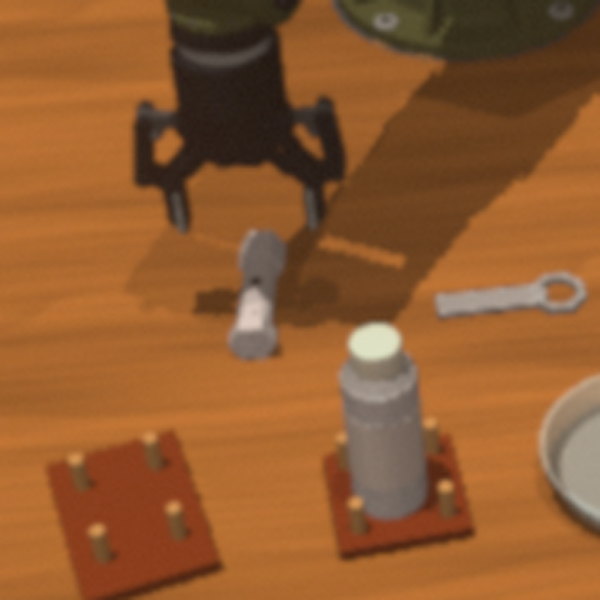

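The can stands upright on its board, with the cap at (376,342) as predicted. The tips at (180,228) and (315,226) straddle the torch. I descend, settle and grip.

jog_arm(
  rows="1 -0.1 0.2 2.5 0; 1 -0.1 0.2 4.5 0; 1 -0.1 0.2 5.5 0; 1 -0.1 0.2 6.2 0; 1 -0.1 0.2 6.2 0; 1 -0.1 0.2 6.2 0; 1 -0.1 0.2 6.2 0",
)

```text
time_s: 8.93
ee_pos: [0.4342, -0.1864, -0.0032]
eef_rot: [[-0.06, -0.998, 0.022], [-0.998, 0.06, -0.013], [0.012, -0.023, -1.0]]
wrist_force: [0.3, 0.9, 0.2]
grip_width: 0.0853
```

jog_arm(
  rows="-1 0 0 0 0; -1 0 0 0 0; -1 0 0 0 0; -1 0 0 0 0; -1 0 0 0 0; -1 0 0 0 0; -1 0 0 0 0; -1 0 0 0 0; -1 0 0 0 0; -1 0 0 0 0",
)

```text
time_s: 9.77
ee_pos: [0.4343, -0.1865, -0.0028]
eef_rot: [[-0.06, -0.998, 0.022], [-0.998, 0.06, -0.013], [0.012, -0.023, -1.0]]
wrist_force: [-1.2, 1.1, 8.0]
grip_width: 0.0226
```

```bash
python3 go.py 638,-269,70,-74 638,-269,10,-74
```

```text
t 9.77 p [ 434.3 -186.5   -2.8] a -93.4 w 22.6 F [-1.2  1.1  8. ] tilt 1.5
(638.0, -269.0, 70.0, -74.0) -> [  7.09 -20.99  -6.71] tw -0.339
(638.0, -269.0, 10.0, -74.0) -> [  7.02 -20.85  -0.72] tw -0.339
```

jog_arm(
  rows="-1 0 0 -3 0; -1 0 0 -6 0; -1 1 -3 -7 -0.06; -1 2 -6 -7 -0.12; -1 3.3 -9.5 -7 -0.18; -1 4.5 -13 -6.9 -0.24; -1 5.7 -17 -6.8 -0.3; -1 7 -20.8 -6.7 -0.34; -1 7.1 -21 -6.7 -0.34; -1 7.1 -21 -6.7 -0.34; -1 7.1 -21 -6.7 -0.34",
)

```text
time_s: 10.68
ee_pos: [0.6373, -0.2687, 0.0688]
eef_rot: [[0.276, -0.961, 0.021], [-0.961, -0.276, -0.013], [0.018, -0.016, -1.0]]
wrist_force: [-0.4, 0.2, -0.9]
grip_width: 0.0226
```

```bash
python3 - <<'E'
from go import *
go((638,-269,10,-74))
c=cap('scene');cv2.imwrite('pics/s7.png',cv2.resize(c['frame'][230:380,90:240],(600,600),interpolation=2)[:,:,::-1])
p=observe()['ee_pos'];a=np.radians(16);d=np.array([np.cos(a),np.sin(a),0])*.056
q=np.array([*p[:2],p[2]+.018])
print(((proj(c,[q,q-d,q+d,[.638,-.269,.04]])-[90,230])*4).round().tolist())
E
```

```text
t 10.68 p [ 637.3 -268.7   68.8] a -74.0 w 22.6 F [-0.4  0.2 -0.9] tilt 1.39
(638, -269, 10, -74) -> [-0.06  0.04  5.88] tw 0.0
[[251.0, 277.0], [230.0, 210.0], [275.0, 349.0], [265.0, 338.0]]
```

View pics/s7.png

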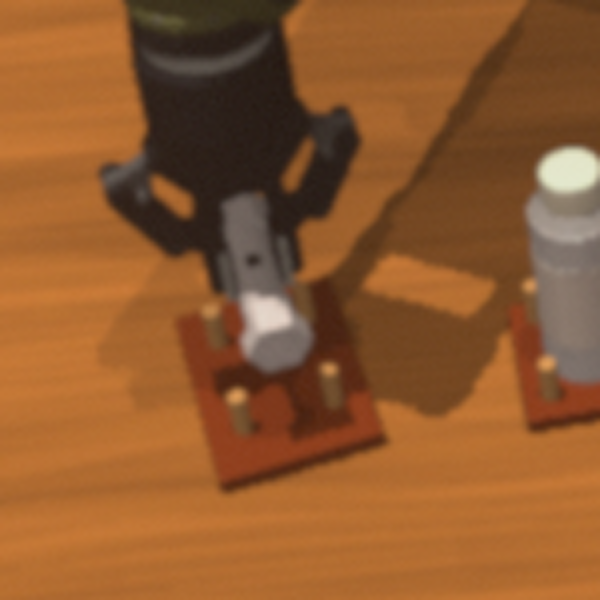

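The torch hangs in line over its board, with its end at (277,342) and the dowel tops averaging (270,342). Both match the predictions, so I lower it.

jog_arm(
  rows="-1 -0.1 0 2 0; -1 -0.1 0 4 0; -1 -0.1 0 5 0; -1 -0.1 0 5.5 0; -1 -0.1 0 5.8 0; -1 -0.1 0 6 0; -1 -0.1 0 6.1 0; -1 -0.1 0 6.1 0",
)

```text
time_s: 11.4
ee_pos: [0.6385, -0.2686, 0.0094]
eef_rot: [[0.276, -0.961, 0.022], [-0.961, -0.276, -0.013], [0.019, -0.018, -1.0]]
wrist_force: [-0.4, -0.2, -0.4]
grip_width: 0.0226
```

jog_arm(
  rows="-1 0 0 0.1 0; -1 0 0 0.2 0; -1 0 0 0.3 0; -1 0 0 0.3 0",
)

```text
time_s: 11.73
ee_pos: [0.6392, -0.2691, 0.0092]
eef_rot: [[0.276, -0.961, 0.024], [-0.961, -0.276, -0.014], [0.021, -0.019, -1.0]]
wrist_force: [-9.3, 2.9, 18.4]
grip_width: 0.0225
```

jog_arm(
  rows="1 0 0 -0.1 0; 1 0 0 -0.1 0; 1 0 0 -0.1 0; 1 0 0 -0.1 0; 1 0 0 -0.1 0; 1 0 0 -0.1 0; 1 0 0 -0.1 0; 1 0 0 -3 0; 1 0 0 -7 0; 1 0 0 -11 0; 1 0 0 -15 0; 1 0 0 -15 0",
)

```text
time_s: 12.73
ee_pos: [0.638, -0.268, 0.1688]
eef_rot: [[0.275, -0.961, 0.036], [-0.961, -0.276, -0.02], [0.029, -0.029, -0.999]]
wrist_force: [0.5, 0.2, 1.4]
grip_width: 0.0853
```

```bash
python3 go.py 427.5,182.5,150,-96.3 427.5,182.5,50,-96.3 427.5,182.5,50,83.7
```

```text
t 12.73 p [ 638.  -268.   168.8] a -74.0 w 85.3 F [0.5 0.2 1.4] tilt 2.35
(427.5, 182.5, 150.0, -96.3) -> [-49.14   7.83   0.22] tw 0.389
(427.5, 182.5, 50.0, -96.3) -> [-49.43   8.12  10.21] tw 0.389
(427.5, 182.5, 50.0, 83.7) -> [-49.43   8.12  10.21] tw -2.752
```

jog_arm(
  rows="1 -4 0.6 0 0.04; 1 -8.2 1.3 0 0.08; 1 -12.3 2 0 0.12; 1 -16.4 2.6 0 0.16; 1 -20.5 3.3 0 0.2; 1 -24.6 3.9 0 0.24; 1 -28.7 4.6 0 0.28; 1 -32.8 5.2 0 0.32; 1 -36.9 5.9 0 0.36; 1 -41 6.5 0 0.39; 1 -45.1 7.2 0.5 0.39; 1 -49.1 7.8 2 0.39",
)

```text
time_s: 13.73
ee_pos: [0.4287, 0.1824, 0.1342]
eef_rot: [[-0.111, -0.993, 0.039], [-0.994, 0.11, -0.019], [0.014, -0.041, -0.999]]
wrist_force: [1.2, 0.8, 0.1]
grip_width: 0.0854
```

```bash
python3 go.py 427.5,182.5,55,-96.3
```

```text
t 13.73 p [428.7 182.4 134.2] a -96.4 w 85.4 F [1.2 0.8 0.1] tilt 2.5
(427.5, 182.5, 55.0, -96.3) -> [-0.11  0.45  7.91] tw -0.001
```

jog_arm(
  rows="1 -0.1 0.1 3 0; 1 -0.1 0.3 6 0; 1 -0.1 0.4 7.9 0; 1 -0.1 0.4 7.9 0; 1 -0.1 0.4 7.9 0",
)

```text
time_s: 14.15
ee_pos: [0.4278, 0.1823, 0.055]
eef_rot: [[-0.111, -0.993, 0.038], [-0.994, 0.11, -0.019], [0.015, -0.04, -0.999]]
wrist_force: [-0.6, 0.3, 1.0]
grip_width: 0.0854
```

```bash
python3 - <<'E'
from go import *
go((427.5,182.5,-4,-96.3))
c=cap('scene');cv2.imwrite('pics/s8.png',cv2.resize(c['frame'][160:340,120:420],(800,480),interpolation=2)[:,:,::-1])
s=observe();j=s['eef_rot'][:,0];p=s['ee_pos']
q=np.array([p[0],p[1],p[2]+.026]); f=lambda P:((proj(c,P)-[120,160])*2.667).round().tolist()
print(f([q+.05*j,q-.05*j]),f([[.4275,.1825,.018],[.507,.174,.018],[.3526,.1913,.008],[.638,-.269,.027]]))
E
```

```text
t 14.15 p [427.8 182.3  55. ] a -96.4 w 85.4 F [-0.6  0.3  1. ] tilt 2.44
(427.5, 182.5, -4, -96.3) -> [-0.11  0.27  5.89] tw -0.001
[[539.0, 174.0], [645.0, 175.0]] [[589.0, 225.0], [594.0, 281.0], [584.0, 184.0], [99.0, 423.0]]
```

View pics/s8.png

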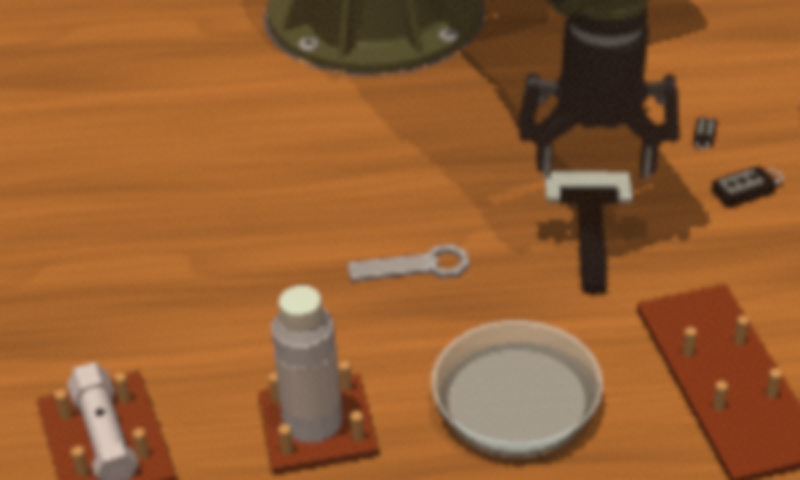

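The torch lies between its dowels, with its hole at (99,411). The fingers straddle the scraper handle with tips at (546,174) and (650,174), as predicted. I descend and grip.

jog_arm(
  rows="1 -0.1 0.1 2.5 0; 1 -0.1 0.2 4.5 0; 1 -0.1 0.2 5.5 0; 1 -0.1 0.3 6.2 0; 1 -0.1 0.3 6.2 0; 1 -0.1 0.3 6.2 0; 1 -0.1 0.3 6.2 0",
)

```text
time_s: 14.78
ee_pos: [0.4288, 0.1828, -0.005]
eef_rot: [[-0.111, -0.993, 0.042], [-0.994, 0.11, -0.018], [0.013, -0.043, -0.999]]
wrist_force: [0.4, 0.4, 0.5]
grip_width: 0.0854
```

jog_arm(
  rows="-1 0 0 0 0; -1 0 0 0 0; -1 0 0 0 0; -1 0 0 0 0; -1 0 0 0 0; -1 0 0 0 0; -1 0 0 0 0; -1 0 0 0 0; -1 0 0 0 0; -1 0 0 0 0",
)

```text
time_s: 15.62
ee_pos: [0.429, 0.1829, -0.0046]
eef_rot: [[-0.111, -0.993, 0.042], [-0.994, 0.11, -0.018], [0.013, -0.044, -0.999]]
wrist_force: [-1.0, -0.6, 5.6]
grip_width: 0.0224
```

```bash
python3 go.py 632,269,70,-79.6 632,269,10,-79.6
```

```text
t 15.62 p [429.  182.9  -4.6] a -96.4 w 22.4 F [-1.  -0.6  5.6] tilt 2.62
(632.0, 269.0, 70.0, -79.6) -> [-10.71 -19.53  -6.75] tw -0.293
(632.0, 269.0, 10.0, -79.6) -> [-10.79 -19.27  -0.76] tw -0.293
```

jog_arm(
  rows="-1 0 0 -3 0; -1 0 0 -6 0; -1 -1.8 -3 -7.3 -0.05; -1 -3.6 -6.5 -7.3 -0.1; -1 -5.4 -10 -7.2 -0.15; -1 -7.2 -13.5 -7 -0.2; -1 -9 -17 -6.9 -0.25; -1 -10.7 -19.5 -6.8 -0.29; -1 -10.7 -19.5 -6.8 -0.29; -1 -10.7 -19.5 -6.8 -0.29; -1 -10.7 -19.5 -6.8 -0.29",
)

```text
time_s: 16.53
ee_pos: [0.6307, 0.2686, 0.0697]
eef_rot: [[0.177, -0.983, 0.04], [-0.984, -0.178, -0.018], [0.025, -0.037, -0.999]]
wrist_force: [-0.4, -0.1, -2.0]
grip_width: 0.0223
```

```bash
python3 - <<'E'
from go import *
go((632,269,10,-79.6))
c=cap('scene');cv2.imwrite('pics/s9.png',cv2.resize(c['frame'][200:360,300:460],(560,560),interpolation=2)[:,:,::-1])
p=observe()['ee_pos'];a=np.radians(10.4);d=np.array([np.cos(a),np.sin(a),0])
q=np.array([*p[:2],p[2]+.0046+.018])
print(((proj(c,[q+.08*d,q-.056*d,q-.096*d-[0,0,.01],[.632,.269,.04]])-[300,200])*3.5).round().tolist())
E
```

```text
t 16.53 p [630.7 268.6  69.7] a -79.8 w 22.3 F [-0.4 -0.1 -2. ] tilt 2.55
(632, 269, 10, -79.6) -> [-0.17  0.09  5.97] tw -0.003
[[386.0, 347.0], [298.0, 206.0], [274.0, 179.0], [326.0, 320.0]]
```

View pics/s9.png

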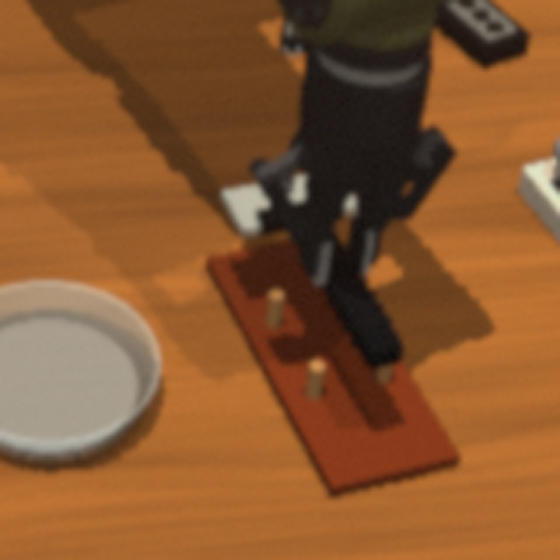

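The scraper is held level and in line above the long board, its handle end at (385,352) against the predicted (386,347). I lower it.

jog_arm(
  rows="-1 -0.1 0 2 0; -1 -0.1 0 4 0; -1 -0.1 0 5 0; -1 -0.1 0 5.6 0; -1 -0.1 0 6 0; -1 -0.1 0 6.2 0; -1 -0.1 0 6.4 0; -1 -0.1 0 6.4 0; -1 -0.1 0 6.4 0",
)

```text
time_s: 17.33
ee_pos: [0.6337, 0.2686, 0.0077]
eef_rot: [[0.177, -0.983, 0.043], [-0.984, -0.178, -0.018], [0.025, -0.039, -0.999]]
wrist_force: [-2.7, -2.5, 4.7]
grip_width: 0.0219
```

jog_arm(
  rows="1 0 0 0 0; 1 0 0 0 0; 1 0 0 0 0; 1 0 0 0 0; 1 0 0 0 0; 1 0 0 0 0; 1 0 0 0 0; 1 0 0 -3 0; 1 0 0 -7 0; 1 0 0 -11 0; 1 0 0 -13 0; 1 0 0 -13 0",
)

```text
time_s: 18.33
ee_pos: [0.6299, 0.2717, 0.1438]
eef_rot: [[0.177, -0.983, 0.051], [-0.984, -0.178, -0.014], [0.023, -0.048, -0.999]]
wrist_force: [0.8, 0.5, 0.2]
grip_width: 0.0851
```

```bash
python3 go.py 373.7,346.3,130,18.4 373.7,346.3,55,18.4
```

```text
t 18.33 p [629.9 271.7 143.8] a -79.8 w 85.1 F [0.8 0.5 0.2] tilt 3.03
(373.7, 346.3, 130.0, 18.4) -> [-11.91  23.92  -0.03] tw -1.714
(373.7, 346.3, 55.0, 18.4) -> [-12.08  24.27   7.46] tw -1.714
```

jog_arm(
  rows="1 -1 2 0 -0.12; 1 -2 4 0 -0.24; 1 -3 6 0 -0.36; 1 -4 8 0 -0.48; 1 -5 10 0 -0.6; 1 -6 12 0 -0.72; 1 -7 14 0 -0.84; 1 -8 16 0 -0.96; 1 -9 18 0 -1.08; 1 -10 20 0 -1.2; 1 -11 22 0 -1.32; 1 -11.9 23.9 0 -1.44",
)

```text
time_s: 19.33
ee_pos: [0.3725, 0.3463, 0.129]
eef_rot: [[0.997, 0.053, 0.05], [0.054, -0.998, -0.015], [0.049, 0.018, -0.999]]
wrist_force: [-0.3, 0.4, 0.7]
grip_width: 0.0854
```

```bash
python3 - <<'E'
from go import *
go((373.7,346.3,55,18.4))
from m import *
c=cap('top')
blob(c,(180,265,222,300),lambda h,s,v:(v<70),.014,'key')
x0,y0,x1,y1=180,100,520,310
cv2.imwrite('pics/t2.png',cv2.resize(c['frame'][y0:y1,x0:x1],None,fx=2.3,fy=2.3,interpolation=2)[:,:,::-1])
E
```

```text
t 19.33 p [372.5 346.3 129. ] a 3.1 w 85.4 F [-0.3  0.4  0.7] tilt 3.01
(373.7, 346.3, 55, 18.4) -> [-0.25 -0.12  7.4 ] tw -0.267
key ctr [385.8 345.2] size [109.6  48.9] long axis deg 37.1 px [202. 280.]
```

View pics/t2.png

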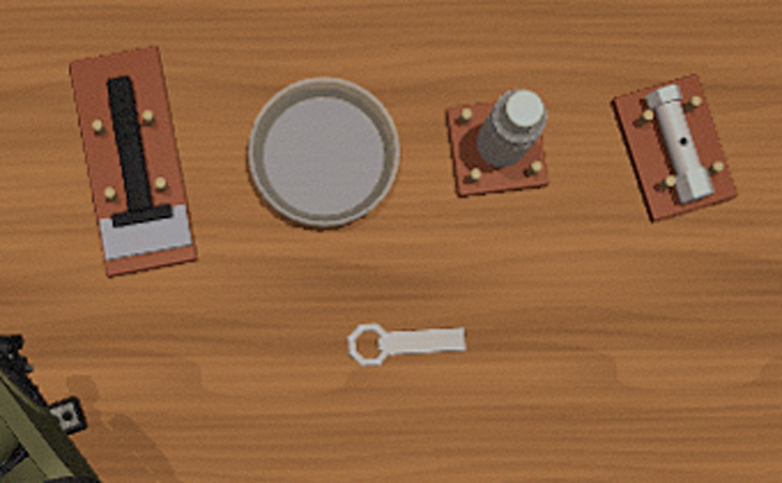

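All three are in place: the torch's hole at (683,141) sits on its dowel mean, the scraper is between its dowels, and the can is on its board. The opener is unmoved. Next I hover over the key and check those three numerically.

jog_arm(
  rows="1 -0.1 0 2 -0.1; 1 -0.2 -0.1 4 -0.2; 1 -0.2 -0.1 6 -0.27; 1 -0.2 -0.1 7.4 -0.27; 1 -0.2 -0.1 7.4 -0.27; 1 -0.2 -0.1 7.4 -0.27",
)

```text
time_s: 19.88
ee_pos: [0.3712, 0.3464, 0.0542]
eef_rot: [[0.944, 0.327, 0.048], [0.328, -0.945, -0.016], [0.04, 0.031, -0.999]]
wrist_force: [-0.3, 0.6, -0.4]
grip_width: 0.0853
```

```bash
python3 - <<'E'
from go import *
from m import *
go((373.7,346.3,-8,18.4))
c=cap('top')
blob(c,(210,180,275,222),lambda h,s,v:(s<60)&(v>120),.020,'blade')
blob(c,(200,125,275,197),lambda h,s,v:(v<60),.030,'handle')
blob(c,(455,130,500,192),lambda h,s,v:(s<50)&(v>120),.032,'torch')
blob(c,(390,130,425,160),lambda h,s,v:(s<50)&(v>170),.155,'cap')
blob(c,(325,235,390,265),lambda h,s,v:(s<60),.005,'opener')
c=cap('scene');s=observe();j=s['eef_rot'][:,0];p=s['ee_pos']
cv2.imwrite('pics/s10.png',cv2.resize(c['frame'][140:280,330:490],(800,700)[:2] and (640,560),interpolation=2)[:,:,::-1])
q=p+[0,0,.026];f=lambda P:((proj(c,P)-[330,140])*4).round().tolist()
print(f([q+.05*j,q-.05*j]),f([[.3737,.3463,.016]]))
E
```

```text
t 19.88 p [371.2 346.4  54.2] a 19.1 w 85.3 F [-0.3  0.6 -0.4] tilt 2.89
(373.7, 346.3, -8, 18.4) -> [-0.01 -0.1   6.23] tw 0.013
blade ctr [557.5 255.6] size [40.6 85.8] long axis deg 99.6 px [241. 202.]
handle ctr [638.4 259.5] size [144.8  58.2] long axis deg 1.2 px [238. 170.]
torch ctr [ 638.1 -268.1] size [113.6  32.3] long axis deg 16.3 px [475. 162.]
cap ctr [642.7 -96.2] size [28.7 29.4] long axis deg 178.2 px [408. 148.]
opener ctr [445.4   1.6] size [114.8  38.3] long axis deg 89.2 px [352. 249.]
[[324.0, 309.0], [239.0, 231.0]] [[270.0, 349.0]]
```

View pics/s10.png

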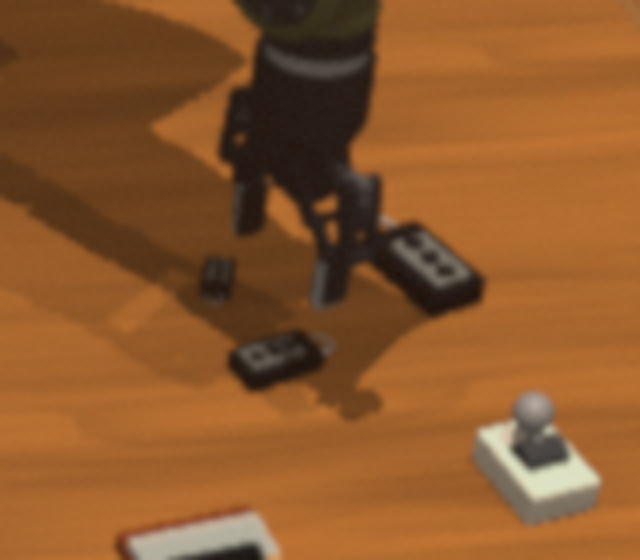

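All three check out: the scraper's middle is at about (632,269), the torch at (638,−268), and the can is about 4 mm from its board centre. The key top is at (277,355), in line below the tips at (328,300) and (247,230). I descend and grip.

jog_arm(
  rows="1 0 -0.1 2.5 0.01; 1 0 -0.1 4.5 0.01; 1 0 -0.1 5.5 0.01; 1 0 -0.1 6.3 0.01; 1 0 -0.1 6.3 0.01; 1 0 -0.1 6.3 0.01; 1 0 -0.1 6.3 0.01",
)

```text
time_s: 20.57
ee_pos: [0.375, 0.3474, -0.0064]
eef_rot: [[0.947, 0.317, 0.051], [0.318, -0.948, -0.014], [0.044, 0.029, -0.999]]
wrist_force: [-0.1, -0.1, 0.4]
grip_width: 0.0851
```

jog_arm(
  rows="-1 0 0 0 0; -1 0 0 0 0; -1 0 0 0 0; -1 0 0 0 0; -1 0 0 0 0; -1 0 0 0 0; -1 0 0 0 0; -1 0 0 0 0; -1 0 0 0 0; -1 0 0 0 0",
)

```text
time_s: 21.4
ee_pos: [0.3752, 0.3476, -0.0058]
eef_rot: [[0.947, 0.317, 0.052], [0.318, -0.948, -0.013], [0.045, 0.029, -0.999]]
wrist_force: [-2.1, -0.7, 9.5]
grip_width: 0.0318
```

```bash
python3 go.py 632.5,80,70,18.4 632.5,80,10,18.4
```

```text
t 21.4 p [375.2 347.6  -5.8] a 18.6 w 31.8 F [-2.1 -0.7  9.5] tilt 3.05
(632.5, 80.0, 70.0, 18.4) -> [16.18 33.75 -5.89] tw 0.003
(632.5, 80.0, 10.0, 18.4) -> [15.91 33.57  0.1 ] tw 0.003
```

jog_arm(
  rows="-1 0 0 -3 0; -1 0 0 -6 0; -1 0 0 -8.5 0; -1 0 0 -8.5 0",
)

```text
time_s: 21.73
ee_pos: [0.3723, 0.3502, 0.0837]
eef_rot: [[0.947, 0.317, 0.057], [0.318, -0.948, -0.009], [0.051, 0.026, -0.998]]
wrist_force: [-0.2, 0.6, -0.3]
grip_width: 0.0316
```

jog_arm(
  rows="-1 1.5 3.2 0.2 0; -1 3 6.4 0.3 0; -1 4.6 9.6 0.5 0; -1 6.2 12.8 0.8 0; -1 7.8 16 1 0; -1 9.4 19.2 1.2 0; -1 11 22.5 1.5 0; -1 12.6 26 1.8 0; -1 14.3 29.8 2 0; -1 16 33.7 2.3 0; -1 16 33.7 2.3 0; -1 16 33.7 2.3 0",
)

```text
time_s: 22.73
ee_pos: [0.6325, 0.0796, 0.0765]
eef_rot: [[0.948, 0.315, 0.055], [0.316, -0.949, -0.009], [0.05, 0.026, -0.998]]
wrist_force: [-0.4, 0.6, -1.1]
grip_width: 0.0321
```

```bash
python3 - <<'E'
from go import *
go((632.5,80,0,18.4))
c=cap('scene');cv2.imwrite('pics/s11.png',cv2.resize(c['frame'][200:350,240:400],(640,600),interpolation=2)[:,:,::-1])
p=observe()['ee_pos'];f=lambda P:((proj(c,P)-[240,200])*4).round().tolist()
print(f([[*p[:2],p[2]+.0058+.016],[.6325,.08,.03],[.6325,.08,.005]]))
E
```

```text
t 22.73 p [632.5  79.6  76.5] a 18.4 w 32.1 F [-0.4  0.6 -1.1] tilt 3.22
(632.5, 80, 0, 18.4) -> [-0.36 -0.24  7.64] tw 0.0
[[292.0, 321.0], [289.0, 408.0], [288.0, 437.0]]
```

View pics/s11.png

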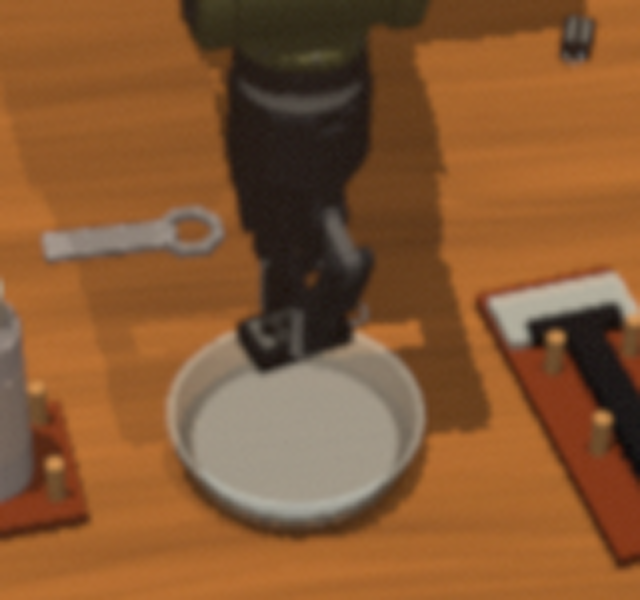

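The key is held flat at (293,335) above the bowl, whose rim centre is at (296,412); these match the predictions. I lower it slowly.

jog_arm(
  rows="-1 -0.1 -0.1 2 0; -1 -0.2 -0.1 4 0; -1 -0.3 -0.2 5.5 0; -1 -0.3 -0.2 6.3 0; -1 -0.3 -0.2 6.8 0; -1 -0.3 -0.2 7.1 0; -1 -0.3 -0.2 7.3 0; -1 -0.3 -0.2 7.5 0; -1 -0.3 -0.2 7.6 0; -1 -0.3 -0.2 7.6 0",
)

```text
time_s: 23.62
ee_pos: [0.6325, 0.0813, 0.0009]
eef_rot: [[0.947, 0.316, 0.056], [0.317, -0.948, -0.009], [0.05, 0.026, -0.998]]
wrist_force: [0.5, 0.0, -0.2]
grip_width: 0.0316
```

jog_arm(
  rows="-1 0 0 0.1 0; -1 0 0 0.2 0; -1 0 0 0.3 0; -1 0 0 0.4 0; -1 0 0 0.4 0",
)

```text
time_s: 24.03
ee_pos: [0.6331, 0.0813, -0.0008]
eef_rot: [[0.947, 0.316, 0.057], [0.317, -0.948, -0.009], [0.051, 0.026, -0.998]]
wrist_force: [-11.3, -0.9, 23.0]
grip_width: 0.0319
```

The key is on the floor. I open part-way, to clear the bowl wall, and rise.

jog_arm(
  rows="0.2 0 0 -0.1 0; 0.2 0 0 -0.1 0; 0.2 0 0 -0.1 0; 0.2 0 0 -0.1 0; 0.2 0 0 -0.1 0; 0.2 0 0 -0.1 0; 0.2 0 0 -1 0; 0.2 0 0 -3 0; 0.2 0 0 -6 0; 0.2 0 0 -9 0; 0.2 0 0 -13 0; 0.2 0 0 -13 0",
)

```text
time_s: 25.03
ee_pos: [0.6284, 0.0828, 0.1378]
eef_rot: [[0.946, 0.316, 0.068], [0.317, -0.948, -0.008], [0.062, 0.029, -0.998]]
wrist_force: [1.8, 0.1, 2.5]
grip_width: 0.0514
```

jog_arm(
  rows="0.2 -4 0 -2 0; 0.2 -8 0 -3 0; 0.2 -12 0 -3 0; 0.2 -16 0 -3 0; 0.2 -20 0 -3 0; 0.2 -24 0 -3 0; 0.2 -24 0 -3 0; 0.2 -24 0 -3 0",
)

```text
time_s: 25.7
ee_pos: [0.3984, 0.0065, 0.1537]
eef_rot: [[0.947, 0.315, 0.07], [0.316, -0.949, -0.008], [0.064, 0.03, -0.998]]
wrist_force: [1.3, -0.6, -0.2]
grip_width: 0.0512
```

```bash
python3 - <<'E'
from go import *
from m import *
go()
c=cap('top')
blob(c,(285,130,355,205),lambda h,s,v:(v<60),.015,'key')
blob(c,(210,180,275,222),lambda h,s,v:(s<60)&(v>120),.020,'blade')
blob(c,(455,130,500,192),lambda h,s,v:(s<50)&(v>120),.032,'torch')
blob(c,(390,130,425,160),lambda h,s,v:(s<50)&(v>170),.155,'cap')
blob(c,(325,235,390,265),lambda h,s,v:(s<60),.005,'opener')
d=cap('scene')
o=np.zeros((560,780,3),np.uint8);o[:260]=cv2.resize(c['frame'][100:230,180:570],(780,260),interpolation=2);o[260:]=cv2.resize(d['frame'][210:360,100:490],(780,300),interpolation=2)
cv2.imwrite('pics/fin.png',o[:,:,::-1])
E
```

```text
t 25.7 p [398.4   6.5 153.7] a 18.5 w 51.2 F [ 1.3 -0.6 -0.2] tilt 4.03
key ctr [632.1  81. ] size [33.4 58.8] long axis deg 109.6 px [321. 167.]
blade ctr [557.5 255.5] size [40.6 85.9] long axis deg 99.6 px [242. 201.]
torch ctr [ 637.9 -268.5] size [113.8  33.4] long axis deg 15.9 px [475. 162.]
cap ctr [643.4 -95.8] size [29.5 29.8] long axis deg 116.1 px [408. 147.]
opener ctr [456.9   4.1] size [ 48.9 113. ] long axis deg 106.0 px [348. 246.]
```

View pics/fin.png

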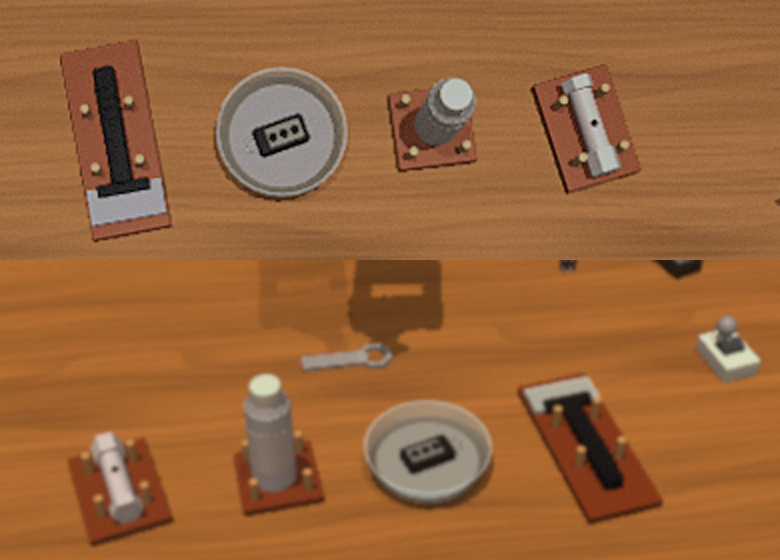

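The final view shows the key flat in the bowl, about 1 mm from centre, and the three others in place. The arm is clear.

```bash
python3 -c "
from cell import *
print(close_job())"
```

```text
the job is handed in; nothing more can be done
None
```

I put the can, torch and scraper on their boards, then lowered the middle-sized key onto the bowl floor and released it without a drop. The job was handed in at about 26 s, with no verdict reported.

**Last checks in the top view:**

| Thing | Distance from its centre |
|---|---|
| Scraper | about 1 mm, in line with its board |
| Torch | about 1 mm, in line with its board |
| Can | about 4 mm, upright |
| Key | about 1 mm, flat |

**What failed or disagreed:**
- **First grip on the can:** the fingers closed on its cap, with the tips on the shoulder. I opened, went lower and gripped again; the can stayed standing.
- **Finger height:** the open fingertips stood about 26 mm above the reported TCP height, roughly 30 mm higher than the stated tool geometry gives. I set the grip heights from the pictures and the wrist force instead.
- **Grip width:** the reported opening was about 2 mm below the real widths.
- **Tool tilt:** the tool drifted to about 4° off vertical over the run, with no visible effect on the placings.
- **Opener:** the last colour measurement of it came out about 12 mm off, because the arm was over it. It measured unmoved to 0.1 mm before the key move, and the last scene view shows it as before.
- **LED switch:** I didn't measure it, but the last view shows the lever standing.

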